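Cover the terminals, then draw the fuse carrier

TASK

Make the spectrometer's fuse unit safe and draw its fuse: first push the yellow terminal door shut until it clicks home and sits flush, and only then take the white fuse carrier by its two orange side tabs, pinch them together and lift it straight up out of its black socket. Finish while holding the carrier upright and still in the gripper, tabs pinched, its foot at least 5 cm above the top of the socket; the door stays shut and the screwdriver, tape roll and brown bottle are left alone.

Things in the scene. Friction and masses are not known exactly. Their poses are not given: they have to be found in the camera images.
- unit: fuse unit, bolted to the bench: dark base plate 120 x 270 x 10 mm; on its left half a grey terminal compartment (x -50 to 50, y 0 to 130 mm, roof 95 mm above the bench), its front closed by the yellow door; on its right half the black carrier socket. Origin: centre of the base's underside, on the bench; x points to its back (away from the robot at yaw 0), y to its left, z up
- door_panel (a joint): hinge of the yellow door, rad: 0 = shut and flush, positive = open, swinging out to the front; starts 0.6 to 1.1. Light friction keeps it where it is left. Over the last 0.09 rad or so it must be pushed past a sprung roller catch (about 6 N at 90 mm from the hinge), which then pulls it to 0 and holds it
- door_hinge (a point): point on the upright hinge line, fixed to the unit at x = -55, y = 129 mm, 52 mm above the bench, level with the shut door's outer face. At joint value q the door runs from here along (-sin q, -cos q) in the unit's x, y; it is pushed shut on its outer face, which looks along (-cos q, sin q)
- door_edge (a point): middle of the door's free edge on its outer face, 128 mm from the hinge line, 51 mm above the bench. The door is 5 mm thick and 78 mm high, from 12 to 90 mm above the bench
- carrier: white fuse carrier 34 x 30 x 85 mm with black cap, 0.1 to 0.21 kg, standing in the socket, axes along the unit's. A sprung orange tab on its +y and -y side, 24 mm wide; their outer faces are 50 mm apart free, 40 mm pinched. Hooks on the tabs hold it in the socket until both are in by 3.5 mm. Origin: centre of its foot, 10 mm above the bench when seated; z up
- tab_grip (a point): point midway between the two orange tabs at gripping height, on the carrier's axis 58 mm above its foot (68 mm above the bench when seated). The tabs are exposed from 46 to 82 mm above the bench while seated; the fingers close on them along the carrier's y axis
- carrier_foot (a point): centre of the carrier's underside
- socket_mouth (a point): centre of the mouth of the black socket block (56 x 70 mm), at its top, 40 mm above the bench: at x = 0, y = -85 mm in the unit's frame
- tab_left (a joint): orange tab on the carrier's +y side, m: 0 = free (sprung out), 0.005 = pinched fully in (takes about 6 N)
- tab_right (a joint): orange tab on the carrier's -y side, m: 0 = free (sprung out), 0.005 = pinched fully in (takes about 6 N)
- screwdriver: bystander: red-handled screwdriver 165 mm long lying right of the unit; origin under its middle
- tape_roll: bystander: roll of brown tape, 58 mm across, 18 mm high, left of the unit; origin under its centre
- solvent_bottle: bystander: brown bottle with a black cap, 46 mm across, 96 mm high, right behind the unit; origin under its centre

How it is judged (in metres and radians):
On the way, in this order (a step that is already met when the one before it is completed fails the run):
1. the door is shut on its catch, the carrier still seated (value of joint door_panel below 0.03 rad and height (world z) of carrier_foot below 0.02 m), for 0.2 s.
2. the tabs are pinched in (value of joint each of tab_left, tab_right above 0.003 m), for 0.1 s.
3. the carrier is lifted out of the socket (z of carrier_foot in the frame of socket_mouth above 0.02 m), for 0.2 s.
At the end, for the whole second after the job is handed in: The door is shut (below 0.03 rad); the gripper holds the carrier by its tabs, both pressed in by more than 3 mm, finger force above 3 N, its foot more than 45 mm above the socket's top, within 0.3 rad of upright, slower than 0.03 m/s, not touching the unit (all of step 2 and value of joint door_panel below 0.03 rad and z of carrier_foot in the frame of socket_mouth above 0.045 m and angle between carrier's own z axis and vertical below 0.3 rad and linear speed of carrier below 0.03 m/s and contact force between the fingers and carrier above 3 N and contact force between carrier and unit below 0.1 N); the arm keeps its last pose, push and grip.
It fails at once if the tabs are pinched while the door is not shut (value of joint each of tab_left, tab_right above 0.003 m and value of joint door_panel above 0.06 rad).
It fails at once if the carrier is drawn while the door is not shut (height (world z) of carrier_foot above 0.02 m and value of joint door_panel above 0.06 rad).
It fails at once if the screwdriver, tape roll or bottle is moved by more than 3 cm (distance of any of screwdriver, tape_roll, solvent_bottle from where it was at the start of the episode above 0.03 m).
It also fails if it takes over 54 s, if anything falls off the work surface, if the arm or the gripper's body presses on something with over 40 N, if the wrist force passes 120 N, or if a joint passes its speed limit or range.

ROBOT

A 6-joint arm with a two-finger parallel gripper is mounted at the origin on a cart in front of the work surface, level with it; the furniture and walls round the work are solid. World frame = base frame: x ahead of the robot, y to its left, z up, the work surface at z = 0. Lengths are in m, angles in degrees, forces in N, time in s.
With the tool pointing down it reaches from about 0.35 to 0.775 m from the base axis. Payload 7.3 kg.
Tool frame: the origin (TCP) lies at the centre of the arm's flange, where the gripper is bolted on; the fingertips stand 178 mm ahead of it and the grasp point (between the pads) lies 159 mm ahead of it (arm.nose_length is the z of the fingertips in the tool frame, in m); z points along the fingers, y is the line along which they close (so a half turn about z gives the same grasp; the last joint's range is limited). The gripper opens to 92 mm and grips with 3 to 60 N. Pads are 19 mm wide; open, the fingers measure 130 mm over their backs; the gripper's body (75 mm by 190 mm) begins 47 mm behind the grasp point.
Start: joints at [68.067, 19.595, 87.324, -0, 73.075, -8.365], TCP at [0.123, 0.51, 0.405] pointing down, gripper open.
Joint ranges: [-145.02, 145.02], [-44.19, 115.74], [2.07, 154.8], [-57.11, 237.11], [16.16, 152.29], [-177.93, 177.93]. Speed limits (degrees/s): [147.25, 147.25, 180, 180, 180, 180].

INTERFACE

Orientations are given as [roll, pitch, yaw] about the fixed x, y, z axes, in that order (R = Rz(yaw) Ry(pitch) Rx(roll)).
In Python, from station import arm, viewer gives the robot as it stands.
- The arm moves only by the tool drive_tool, never from a script. Its argument "increments" is a list that holds one entry, the list of rows, each a list of 5 numbers: the closure, from 0 (fully open) to 1 (shut), then the shift along the world's x, y, z in cm, then the turn about the world's z in degrees. In form: [[[jaw, tx, ty, tz, turn], ...]]. A call has 1 to 5 rows; each row is the pose to reach, as a shift and turn from the pose commanded when the call began; what a row does not reach only later rows make up. A row lasts 1/12 s, in which the tool goes at most 41.7 mm and 7.16 degrees, less where a joint would pass 70% of its speed; a pose out of reach is approached as far as the arm can. A call with a gripper value outside its range is refused whole. The fingers move at their own pace and stop on an object; the grip force is fixed at half the most. Time passes only in rows, so rows that repeat a pose let the fingers close. It gives the time, the measured TCP pose, the force, the opening and the grip force at its end, in the units of the state.
- arm.state(): the state, without advancing time (a new reading comes with each control period).
- viewer.read_camera(name): name is "scene" or "top" or "wrist"; returns a dict with "pixels" (384x512x3 uint8, red, green, blue), "fx", "fy", "cx", "cy" (pixels), "rvec" (rotation vector, rad) and "tvec" (3), from world to camera coordinates, as OpenCV has them; the wrist camera has in their place "tool_from_camera" (4x4, takes a point from camera to tool coordinates, whose origin is the TCP and whose axes are the flange's). Camera axes: x right, y down, z forward; pixel columns grow to the right and rows downward; lengths in m; the calibration is good to about 2 mm. A picture is of the moment at which its call begins: read the wrist's pose just before it. There is no depth.
- arm.close_job(): hands the job in; it is judged then, once.
The state is a dict: "t": time; "qpos": joint angles; "qd": joint speeds; "joint_torque": joint torques, N m; "eef_pos": TCP position; "eef_rot": TCP orientation; "ft_force": force on the tool from outside, world axes, zero at the start; "moment": the same for the moment, N m; "grip_width": finger opening in m; "grip_force": force on a finger pad.
Only numpy, scipy, OpenCV 4.12 (cv2) and the standard library are available. Lean on these libraries where they do the work, as an engineer would, in place of code of your own. Each camera call takes 0.05 s, during which the arm holds its last target. There are 200 camera calls.

## Working session

There is one attempt and no reset: what is moved stays moved. The work goes in short steps, Python scripts to look and compute and a tool call to move; the robot and the scene stay as the last step left them, time stands still between calls to the robot, and variables do not carry over. Pictures are saved under pics/ and viewed, at most 10 in all, crops included, and the job is handed in when it is done.

Besides the shell and the picture viewer there is one more tool, called as name(argument=value, ...) on one line, values as JSON. drive_tool: Moves the arm, as the interface text tells. Its arguments: {"type":"object","properties":{"increments":{"type":"array","items":{"type":"array","items":{"type":"array","items":{"type":"number"}}}}},"required":["increments"]}

```bash
mkdir -p pics; ls; python3 - <<'E'
from station import arm, viewer
import cv2,numpy as np
s=arm.state();print({k:np.round(s[k],3) for k in('t','eef_pos','eef_rot','grip_width','ft_force')},arm.nose_length)
for n in('top','scene'):
    c=viewer.read_camera(n);cv2.imwrite(f'pics/{n}0.png',c['pixels'][:,:,::-1]);np.savez(f'{n}0.npz',**c)
    print(n,c['fx'],c['cx'],c['cy'],c['rvec'],c['tvec'])
E
```

```text
pics
{'t': np.float64(0.0), 'eef_pos': array([0.123, 0.51 , 0.404]), 'eef_rot': array([-1.79909e+02, -1.20000e-02,  1.66430e+02]), 'grip_width': np.float64(0.092), 'ft_force': array([ 0.381,  0.216, -0.555])} 0.178
top 383.68104716216914 249.74728991244132 194.0923899875888 [ 2.10028744 -2.12820991  0.19159574] [0.0360325  0.60301791 0.99851208]
scene 361.06099769622006 260.29119399477145 188.98363185596955 [ 2.17628584 -1.09065488  0.41434586] [-0.34326492  0.4451604   0.83217027]
```

View pics/top0.png

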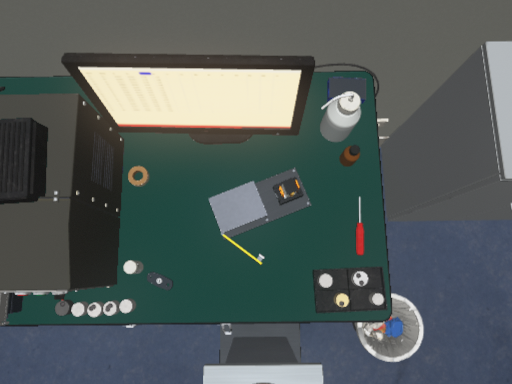

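View pics/scene0.png

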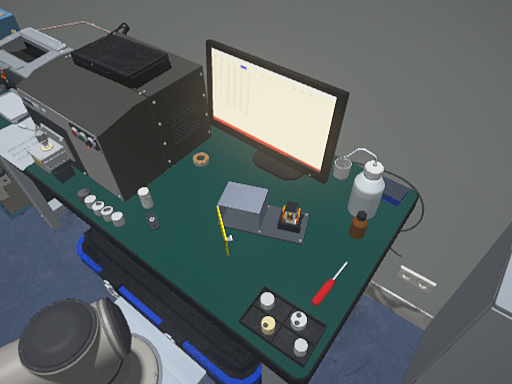

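Top view: grey roof around (238,207), carrier with orange tabs around (289,190), open yellow door from (223,235) to (262,263). Bottle is at (350,155), screwdriver at (360,230) and tape at (138,176). Next I zoom in and measure.

```bash
cat > h.py <<'E'
import numpy as np,cv2
def load(n):
    c=dict(np.load(n)); return c
def KRT(c):
    K=np.array([[float(c['fx']),0,float(c['cx'])],[0,float(c['fy']),float(c['cy'])],[0,0,1]]);return K,cv2.Rodrigues(c['rvec'])[0],c['tvec'].reshape(3)
def ray(c,px,z):
    K,R,t=KRT(c);d=R.T@np.linalg.solve(K,[px[0],px[1],1.]);o=-R.T@t
    return o+d*(z-o[2])/d[2]
def proj(c,P):
    K,R,t=KRT(c);return cv2.projectPoints(np.float64(P).reshape(-1,3),c['rvec'],c['tvec'],K,None)[0][:,0]
def hsv(c,lo,hi): return cv2.inRange(cv2.cvtColor(c['pixels'],cv2.COLOR_RGB2HSV),np.array(lo),np.array(hi))
E
python3 - <<'E'
from h import *
c=load('top0.npz');s=load('scene0.npz')
print('cam',-KRT(c)[1].T@KRT(c)[2],-KRT(s)[1].T@KRT(s)[2])
for n,c in(('top',c),('scene',s)):
    for nm,lo,hi in(('yellow',(24,150,120),(34,255,255)),('orange',(8,150,120),(22,255,255))):
        m=hsv(c,lo,hi);k,l,st,ce=cv2.connectedComponentsWithStats(m)
        for i in range(1,k):
            if st[i,4]>8: print(n,nm,st[i],ce[i].round(1))
c=load('top0.npz')
p=c['pixels'][160:275,195:320,::-1];cv2.imwrite('pics/t1.png',cv2.resize(p,None,fx=5,fy=5,interpolation=cv2.INTER_CUBIC))
p=s['pixels'][170:260,205:320,::-1];cv2.imwrite('pics/s1.png',cv2.resize(p,None,fx=6,fy=6,interpolation=cv2.INTER_CUBIC))
E
```

```text
cam [0.40036877 0.01622716 1.09608249] [ 0.0207632  -0.42737725  0.90852822]
top yellow [223 235  39  30 117] [242.3 249.2]
top orange [295 180   5   8  19] [296.9 183.5]
top orange [279 186   5  11  31] [281. 191.]
scene yellow [217 207  10  34  87] [221.5 224. ]
scene yellow [226 242   3  13  19] [226.8 247.9]
scene orange [ 2 75  4  4 10] [ 3.3 76.6]
scene orange [282 205   4  16  29] [283.3 212.8]
scene orange [296 208   5  16  35] [297.9 215.5]
scene orange [353 217  10  10  45] [357.2 222.2]
```

View pics/t1.png

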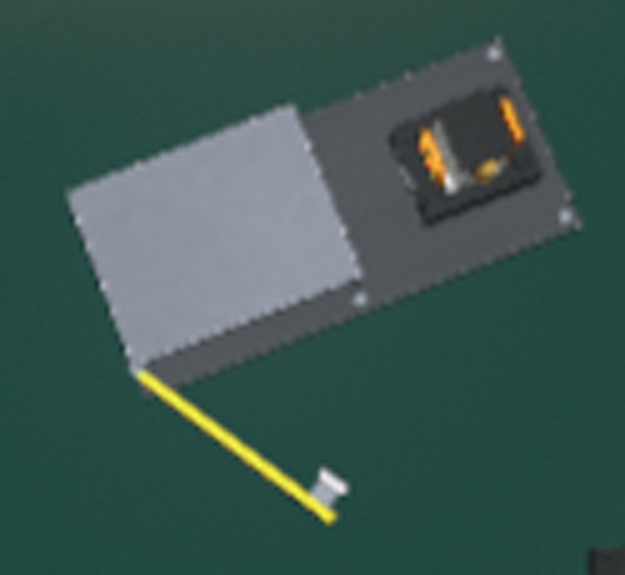

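View pics/s1.png

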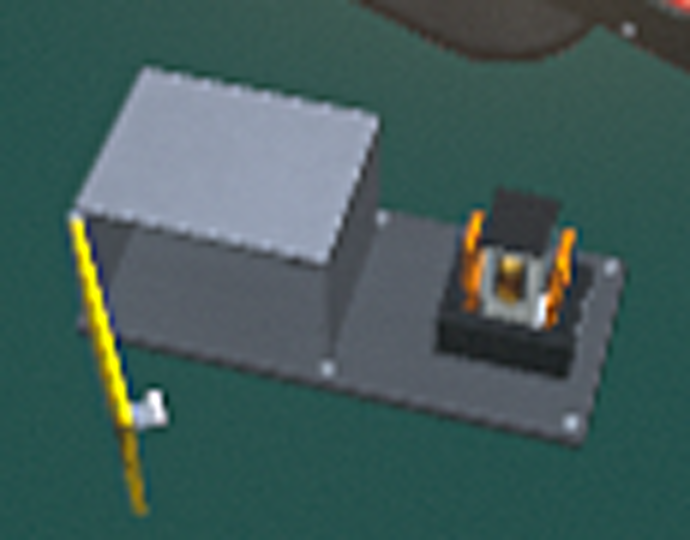

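Crops: top one has roof corners at (66,192), (293,103), (362,277), (133,372), the base's right corners at (498,38), (580,228), and the door top from (140,373) to (332,520). The scene crop confirms the same layout, with the catch part on the door's inner face.

```bash
python3 - <<'E'
from h import *
c=load('top0.npz');s=load('scene0.npz')
T=[((66,192),(50,130,95)),((293,103),(50,0,95)),((362,277),(-50,0,95)),((133,372),(-50,130,95)),((498,38),(60,-135,10)),((580,228),(-60,-135,10))]
S=[((145,66),(50,130,95)),((380,118),(50,0,95)),((330,265),(-50,0,95)),((75,212),(-50,130,95)),((625,260),(60,-135,10)),((583,443),(-60,-135,10))]
up=lambda p,f,o:((p[0]+.5)/f-.5+o[0],(p[1]+.5)/f-.5+o[1])
def fit(c,L,f,o):
    W=np.array([ray(c,up(p,f,o),u[2]/1000)[:2] for p,u in L]);U=np.array([u[:2] for _,u in L])/1000
    a,b=W.mean(0),U.mean(0);H=(U-b).T@(W-a);th=np.arctan2(H[0,1]-H[1,0],H[0,0]+H[1,1])
    R=np.array([[np.cos(th),-np.sin(th)],[np.sin(th),np.cos(th)]]);t=a-R@b
    print('pos',t.round(4),'yaw',np.degrees(th).round(2),'res mm',((U@R.T+t-W)*1000).round(1).tolist());return R,t
R,t=fit(c,T,5,(195,160));R2,t2=fit(s,S,6,(205,170))
h=ray(c,up((140,373),5,(195,160)),.09)[:2];e=ray(c,up((332,520),5,(195,160)),.09)[:2]
print('h,e',h,e,np.linalg.norm(h-e));hu,eu=R.T@(h-t),R.T@(e-t);d=eu-hu;q=np.arctan2(-d[0],-d[1]);print('unit',hu,eu,'q',q)
for nm,P in(('hinge',(-.055,.129)),('carrier',(0,-.085))): print(nm,R@P+t,R2@P+t2)
for q_ in(q,.5,.25,.1,0):
    P=np.array([-.055,.129])+.11*np.array([-np.sin(q_),-np.cos(q_)]);print('face at 110mm',q_,R@P+t,'outer normal',R@[-np.cos(q_),np.sin(q_)])
for nm,p in(('bottle',(350,155)),('screw',(360,230)),('tape',(138,176))):print(nm,ray(c,p,.0))
E
```

```text
pos [0.5863 0.0009] yaw 21.11 res mm [[-1.2, 1.0], [-1.1, 1.0], [0.0, -0.0], [1.5, 0.8], [-0.2, -1.3], [0.9, -1.5]]
pos [ 0.5864 -0.0018] yaw 21.15 res mm [[-3.0, 0.1], [0.7, 0.1], [-0.2, 1.8], [1.0, 1.5], [0.7, -2.6], [0.7, -0.9]]
h,e [0.49123198 0.10013613] [0.41419409 0.00084999] 0.1256685020214561
unit [-0.05299373  0.12679568] [-0.16061797  0.0619143 ] q 1.0282831408054813
hinge [0.48856649 0.10147004] [0.48854342 0.09868295]
carrier [ 0.6169426  -0.07836481] [ 0.61705961 -0.08105182]
face at 110mm 1.0282831408054813 [0.42113378 0.01456302] outer normal [-0.79006381  0.61302461]
face at 110mm 0.5 [ 0.47413222 -0.00757881] outer normal [-0.9913532   0.13122058]
face at 110mm 0.25 [ 0.50156007 -0.00775984] outer normal [-0.99299892 -0.11812346]
face at 110mm 0.1 [ 0.51773727 -0.00459157] outer normal [-0.96419646 -0.26518896]
face at 110mm 0 [ 0.52818003 -0.00114948] outer normal [-0.93290477 -0.36012315]
bottle [ 0.72847339 -0.26934036  0.        ]
screw [ 0.50617241 -0.28397838  0.        ]
tape [0.6741128 0.3577847 0.       ]
```

```bash
python3 - <<'E'
from h import *
c=load('top0.npz');s=load('scene0.npz')
print('bottom corner FR (scene 127,195) z0',ray(s,(127,195),0))
for H in(.2,.25,.3,.35): print(H,'top: FR',ray(c,(118,290),H),ray(c,(66,195),H),'scene top',ray(s,(98,118),H))
for P in ([.123,.51,.227],[.391,.048,.227]):print(proj(c,P),proj(s,P))
i=s['pixels'][40:230,0:230,::-1];cv2.imwrite('pics/s2.png',cv2.resize(i,None,fx=3,fy=3))
E
```

```text
bottom corner FR (scene 127,195) z0 [0.39750815 0.43806876 0.        ]
0.2 top: FR [0.35740288 0.32941067 0.2       ] [0.57996868 0.46653299 0.2       ] scene top [0.479325   0.60116582 0.2       ]
0.25 top: FR [0.35980031 0.31193552 0.25      ] [0.56994728 0.44140663 0.25      ] scene top [0.44696484 0.52858275 0.25      ]
0.3 top: FR [0.36219774 0.29446037 0.3       ] [0.55992589 0.41628027 0.3       ] scene top [0.41460467 0.45599968 0.3       ]
0.35 top: FR [0.36459517 0.27698522 0.35      ] [0.5499045  0.39115391 0.35      ] scene top [0.38224451 0.38341661 0.35      ]
[[ 21.72781721 406.66013025]] [[  0.81186944 187.60982186]]
[[240.86039965 273.60761897]] [[200.37905128 204.8024646 ]]
```

View pics/s2.png

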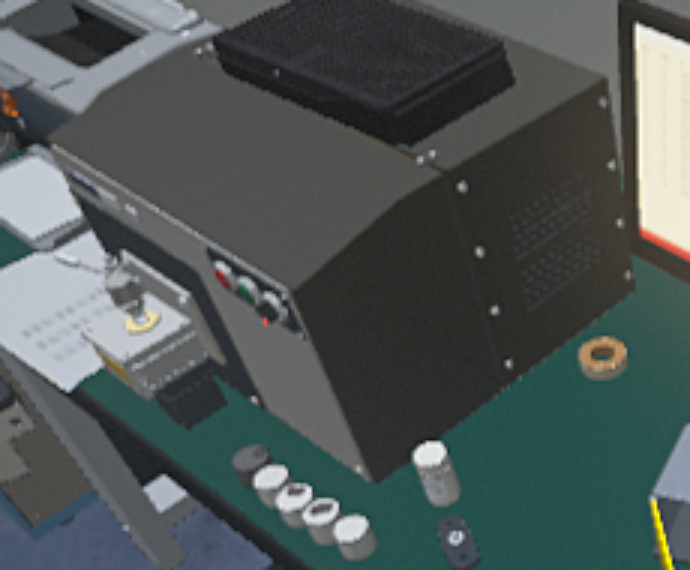

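The line to the start pose in front of the door clears the spectrometer, whose front-right bottom corner is near x=0.39, y=0.44. I'm moving there with the fingers shut.

drive_tool(increments=[[[1, 2, -3.5, 0, 3], [1, 4, -7, 0, 6], [1, 6, -10.5, 0, 9], [1, 8, -14, 0, 12], [1, 10, -17.5, 0, 15]]])

```text
t: 0.52
eef_pos: [0.2233, 0.3337, 0.4044]
eef_rot: [-180.0, -0.0, -178.4]
ft_force: [0.5, 0.5, -0.4]
grip_width: 0.0634
grip_force: 0.0
```

drive_tool(increments=[[[1, 2, -3.5, 0, 3], [1, 4, -7, 0, 6], [1, 6, -10.5, 0, 9], [1, 8, -14, 0, 12], [1, 10, -17.5, 0, 15]]])

```text
t: 0.93
eef_pos: [0.3234, 0.1585, 0.4048]
eef_rot: [180.0, 0.0, -163.4]
ft_force: [0.6, 0.3, -0.3]
grip_width: 0.0297
grip_force: 0.0
```

drive_tool(increments=[[[1, 2, -3.5, 0, 2.5], [1, 4, -7, 0, 4.7], [1, 6, -10.5, -1, 4.7], [1, 6.8, -11.2, -4, 4.7], [1, 6.8, -11.2, -4, 4.7]]])

```text
t: 1.35
eef_pos: [0.3915, 0.046, 0.3611]
eef_rot: [179.9, -0.3, -159.1]
ft_force: [-1.7, -0.0, -0.3]
grip_width: 0.0006
grip_force: 0.0
```

drive_tool(increments=[[[1, 0, 0, -3.5, 0], [1, 0, 0, -7, 0], [1, 0, 0, -10.5, 0], [1, 0, 0, -13.1, 0], [1, 0, 0, -13.1, 0]]])

```text
t: 1.77
eef_pos: [0.3893, 0.0491, 0.2306]
eef_rot: [179.8, -0.5, -158.8]
ft_force: [-1.2, -0.2, 0.2]
grip_width: 0.0005
grip_force: 0.0
```

drive_tool(increments=[[[1, 1.6, -1, 0, 0], [1, 3.3, -2.1, 0, 0], [1, 5, -3.2, 0, 0], [1, 6.6, -4.2, 0, 0], [1, 6.6, -4.2, 0, 0]]])

```text
t: 2.18
eef_pos: [0.4601, 0.0054, 0.2361]
eef_rot: [-179.8, 0.3, -158.9]
ft_force: [0.9, -0.9, 0.9]
grip_width: 0.0001
grip_force: 0.0
```

```bash
cat >snap.py <<'E'
import sys
from station import arm,viewer
from h import *
a,b=sys.argv[1:3]
s=arm.state();print(s['t'],np.round(s['eef_pos'],4),np.round(s['ft_force'],1))
c=viewer.read_camera(a);np.savez(b+'.npz',**c)
x0,x1,y0,y1,f=map(int,sys.argv[3:8]);cv2.imwrite(f'pics/{b}.png',cv2.resize(c['pixels'][y0:y1,x0:x1,::-1],None,fx=f,fy=f,interpolation=cv2.INTER_CUBIC))
E
python3 snap.py scene s3 180 340 150 280 4
```

```text
2.1833 [0.4601 0.0054 0.2361] [ 0.9 -0.9  0.9]
```

View pics/s3.png

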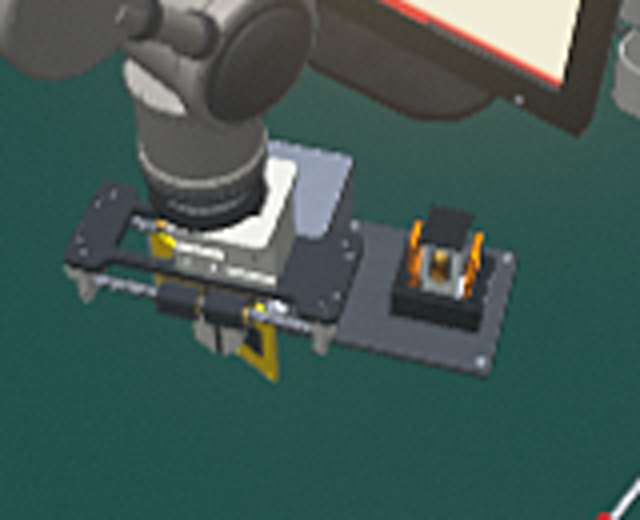

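The picture shows the fingers at about (220,335) against the outer face of the door, which has swung to about half open. The carrier is still seated at (440,270). I'll keep pushing, slower.

drive_tool(increments=[[[1, 1, 0, 0, 0], [1, 2, 0, 0, 0], [1, 3, 0, 0, 0], [1, 4, 0, 0, 0], [1, 4.5, 0, 0, 0]]])

```text
t: 2.65
eef_pos: [0.5022, 0.0073, 0.2349]
eef_rot: [180.0, 0.0, -158.8]
ft_force: [0.2, -0.0, 0.2]
grip_width: 0.0006
grip_force: 0.1
```

drive_tool(increments=[[[1, 0.2, 0.1, 0, 0], [1, 0.4, 0.2, 0, 0], [1, 0.6, 0.3, 0, 0], [1, 0.8, 0.4, 0, 0], [1, 0.8, 0.4, 0, 0]]])

```text
t: 3.07
eef_pos: [0.5094, 0.0104, 0.2338]
eef_rot: [180.0, -0.1, -158.9]
ft_force: [-1.0, -2.6, 0.3]
grip_width: 0.0005
grip_force: 1.2
```

drive_tool(increments=[[[1, 0.1, 0.04, 0, 0], [1, 0.2, 0.08, 0, 0], [1, 0.3, 0.11, 0, 0], [1, 0.4, 0.15, 0, 0], [1, 0.4, 0.15, 0, 0]]])

```text
t: 3.48
eef_pos: [0.514, 0.012, 0.2338]
eef_rot: [180.0, -0.0, -158.9]
ft_force: [-2.8, -1.4, 2.2]
grip_width: 0.0001
grip_force: 1.6
```

drive_tool(increments=[[[1, 0.1, 0.04, 0, 0], [1, 0.2, 0.08, 0, 0], [1, 0.2, 0.08, 0, 0], [1, 0.2, 0.08, 0, 0]]])

```text
t: 3.82
eef_pos: [0.5147, 0.0122, 0.2337]
eef_rot: [179.9, -0.3, -158.8]
ft_force: [-9.5, -6.3, 8.0]
grip_width: 0.0004
grip_force: 5.9
```

drive_tool(increments=[[[1, 0.1, 0.04, 0, 0], [1, 0.1, 0.04, 0, 0], [1, 0.1, 0.04, 0, 0]]])

```text
t: 4.07
eef_pos: [0.5151, 0.0123, 0.2337]
eef_rot: [179.9, -0.4, -158.8]
ft_force: [-13.8, -8.5, 10.4]
grip_width: 0.0003
grip_force: 8.0
```

drive_tool(increments=[[[1, -2, -0.8, 0, 0], [1, -4, -1.6, 0, 0], [1, -5, -2, 3, 0], [1, -5, -2, 7, 0], [1, -5, -2, 11, 0]]])

```text
t: 4.48
eef_pos: [0.4664, -0.007, 0.3445]
eef_rot: [179.9, -0.1, -158.9]
ft_force: [2.4, -1.0, -0.0]
grip_width: 0.0004
grip_force: 0.0
```

drive_tool(increments=[[[0.2, 2.5, -3, 2, 0], [0.2, 5, -6, 3, 0], [0.2, 7.5, -9, 3, 0], [0.2, 8, -9.2, 3, 0], [0.2, 8, -9.2, 3, 0]]])

```text
t: 4.9
eef_pos: [0.5483, -0.1004, 0.3733]
eef_rot: [-180.0, 0.1, -159.0]
ft_force: [-0.2, 0.5, 0.6]
grip_width: 0.029
grip_force: 0.0
```

```bash
python3 snap.py scene s4 180 340 150 280 4;python3 snap.py wrist w4 0 512 0 384 1
```

```text
4.9 [ 0.5483 -0.1004  0.3733] [-0.2  0.5  0.6]
4.95 [ 0.5473 -0.0992  0.3729] [-0.9  0.8 -0.1]
```

View pics/s4.png

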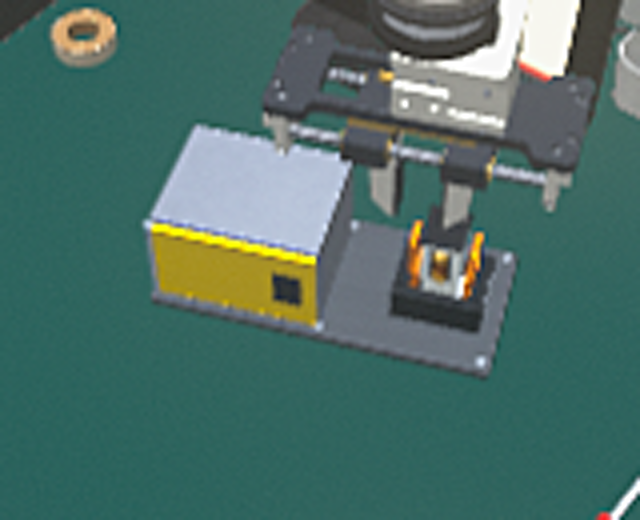

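View pics/w4.png

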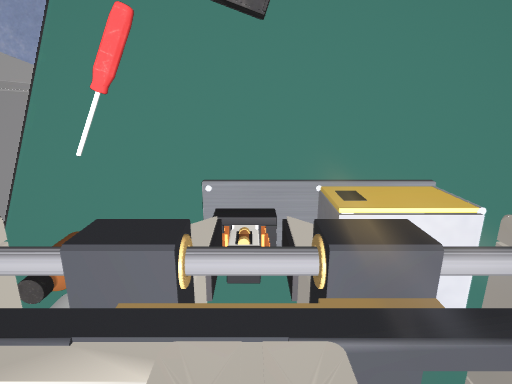

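The scene view shows the yellow door flush under the roof's front edge, with free edge at (318,290). The wrist view shows the two tabs near (227,237) and (263,237). Now the carrier centre from two views, plus the door angle.

```bash
python3 - <<'E'
from h import *
from scipy.spatial.transform import Rotation as Ro
w=load('w4.npz');T=np.eye(4);T[:3,:3]=Ro.from_euler('xyz',[180,0.1,-159],degrees=True).as_matrix();T[:3,3]=[.5483,-.1004,.3733]
W=np.linalg.inv(T@w['tool_from_camera']);w['rvec']=cv2.Rodrigues(W[:3,:3])[0];w['tvec']=W[:3,3]
s=load('s4.npz');t=load('top0.npz')
for n,c in(('top',t),('scene',s),('wrist',w)):
    m=hsv(c,(6,140,110),(22,255,255));k,l,st,ce=cv2.connectedComponentsWithStats(m)
    for i in range(1,k):
        if st[i,4]>8 and abs(ray(c,ce[i],.07)[:2]-[.617,-.08]).max()<.06: print(n,st[i],ce[i].round(1),ray(c,ce[i],.07).round(4),'z.082 top edge',ray(c,(ce[i][0],st[i][1]),.082).round(4))
print('pred tabs wrist',proj(w,[[.617,-.08,.082],[.608,-.0567,.082],[.626,-.1033,.082]]),proj(s,[[.617,-.08,.095]]))
m=hsv(s,(22,140,90),(34,255,255));k,l,st,ce=cv2.connectedComponentsWithStats(m);i=1+np.argmax(st[1:,4]);c4=cv2.convexHull(np.argwhere(l==i)[:,::-1].astype(np.int32));q=cv2.approxPolyDP(c4,3,True)[:,0];print(q.tolist())
R=Ro.from_euler('z',21.1,degrees=True).as_matrix()
for a in(0,.06,.12):
    d=np.array([-np.sin(a),-np.cos(a),0])*.128;h=np.array([-.055,.129,0]);P=[R@(h+k*d+[0,0,z])+[.5863,0,0] for k in(0,1) for z in(.012,.09)];print(a,proj(s,P).round(1).tolist())
E
```

```text
top [295 180   5   9  21] [297.  183.7] [ 0.6283 -0.1018  0.07  ] z.082 top edge [ 0.6359 -0.1008  0.082 ]
top [279 186   5  11  33] [280.9 190.9] [ 0.6088 -0.0572  0.07  ] z.082 top edge [ 0.6199 -0.0567  0.082 ]
scene [282 207   3  15  34] [283.1 214.1] [ 0.5964 -0.0664  0.07  ] z.082 top edge [ 0.6107 -0.056   0.082 ]
scene [296 208   5  17  36] [297.7 216.2] [ 0.6157 -0.1054  0.07  ] z.082 top edge [ 0.6332 -0.0931  0.082 ]
wrist [222 226   7  21  95] [225.  234.8] [ 0.6086 -0.105   0.07  ] z.082 top edge [ 0.5948 -0.1089  0.082 ]
wrist [261 226   9  21 121] [264.4 236.6] [ 0.5964 -0.0679  0.07  ] z.082 top edge [ 0.5815 -0.0743  0.082 ]
wrist [240 230   9   9  49] [244.6 233.2] [ 0.6    -0.0876  0.07  ] z.082 top edge [ 0.592  -0.0903  0.082 ]
pred tabs wrist [[245.41778944 256.0206222 ]
 [271.25972243 255.97631599]
 [219.57488619 256.06493008]] [[291.24144018 206.53920364]]
[[258, 230], [220, 222], [218, 206], [258, 214]]
0 [[218.8, 222.7], [216.3, 206.6], [258.2, 231.6], [257.8, 215.6]]
0.06 [[218.8, 222.7], [216.3, 206.6], [257.4, 233.5], [256.9, 217.5]]
0.12 [[218.8, 222.7], [216.3, 206.6], [256.5, 235.5], [256.0, 219.5]]
```

Door reads shut: its corners match q=0 to about 1 px. The carrier is at (0.617, -0.080). I'm going above it with the fingers open.

drive_tool(increments=[[[0, 2.5, 0.7, 0, 0], [0, 5, 1.4, 0, 0], [0, 7, 1.9, 0, 0], [0, 7, 1.9, -2, 0], [0, 7, 1.9, -3, 0]]])

```text
t: 5.42
eef_pos: [0.6168, -0.078, 0.342]
eef_rot: [179.9, -0.1, -158.7]
ft_force: [-1.1, -0.0, -0.7]
grip_width: 0.0707
grip_force: 0.0
```

drive_tool(increments=[[[0, 0, 0, -2.5, 0], [0, 0, 0, -5, 0], [0, 0, 0, -7.5, 0], [0, 0, 0, -10, 0], [0, 0, 0, -11.7, 0]]])

```text
t: 5.83
eef_pos: [0.6152, -0.0788, 0.2242]
eef_rot: [179.8, -0.2, -158.8]
ft_force: [-0.2, 0.3, -0.0]
grip_width: 0.0914
grip_force: 0.0
```

```bash
python3 snap.py wrist w5 100 412 120 384 2
```

```text
5.8333 [ 0.6152 -0.0788  0.2242] [-0.2  0.3 -0. ]
```

View pics/w5.png

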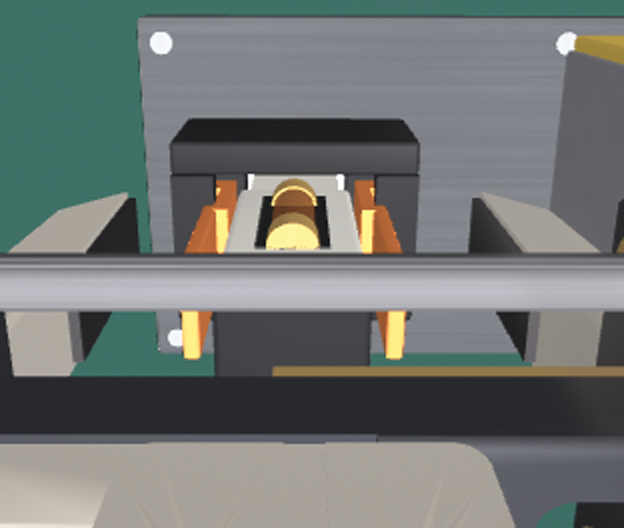

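The wrist close-up has the fingers straddling the tabs. The carrier's mid-column is about 294 against a finger mid of about 304, so it lies roughly 2.5 mm towards -y. I'll shift over and close.

drive_tool(increments=[[[0, 0.15, -0.2, 0.2, 0], [0, 0.15, -0.2, 0.2, 0], [0.4, 0.15, -0.2, 0.2, 0], [0.45, 0.15, -0.2, 0.2, 0], [0.45, 0.15, -0.2, 0.2, 0]]])

```text
t: 6.3
eef_pos: [0.6188, -0.0819, 0.2301]
eef_rot: [-179.9, 0.1, -158.9]
ft_force: [0.9, -0.1, -0.5]
grip_width: 0.0768
grip_force: 0.0
```

drive_tool(increments=[[[1, 0, 0, 0, 0], [1, 0, 0, 0, 0], [1, 0, 0, 0, 0], [1, 0, 0, 0, 0], [1, 0, 0, 0, 0]]])

```text
t: 6.72
eef_pos: [0.6186, -0.0818, 0.2288]
eef_rot: [180.0, -0.0, -158.9]
ft_force: [-0.3, 1.5, 1.5]
grip_width: 0.0431
grip_force: 4.6
```

drive_tool(increments=[[[1, 0, 0, 0, 0], [1, 0, 0, 0, 0], [1, 0, 0, 0, 0], [1, 0, 0, 0, 0], [1, 0, 0, 0, 0]]])

```text
t: 7.13
eef_pos: [0.6186, -0.0816, 0.2292]
eef_rot: [180.0, 0.0, -158.9]
ft_force: [-2.1, 1.8, 5.5]
grip_width: 0.0376
grip_force: 29.9
```

Pinched to 38 mm at 30 N, so I'm lifting straight up.

drive_tool(increments=[[[1, 0, 0, 0.4, 0], [1, 0, 0, 0.8, 0], [1, 0, 0, 1.2, 0], [1, 0, 0, 1.6, 0], [1, 0, 0, 2, 0]]])

```text
t: 7.55
eef_pos: [0.6187, -0.0821, 0.2491]
eef_rot: [-180.0, 0.0, -158.9]
ft_force: [0.2, 0.2, -1.2]
grip_width: 0.0366
grip_force: 29.8
```

drive_tool(increments=[[[1, 0, 0, 0.8, 0], [1, 0, 0, 1.6, 0], [1, 0, 0, 2.4, 0], [1, 0, 0, 3.2, 0], [1, 0, 0, 4, 0]]])

```text
t: 7.97
eef_pos: [0.6187, -0.0819, 0.2899]
eef_rot: [-180.0, 0.0, -158.9]
ft_force: [0.7, -0.4, -1.3]
grip_width: 0.0372
grip_force: 29.8
```

drive_tool(increments=[[[1, 0, 0, 1.5, 0], [1, 0, 0, 3, 0], [1, 0, 0, 4.5, 0], [1, 0, 0, 5.5, 0], [1, 0, 0, 6, 0]]])

```text
t: 8.38
eef_pos: [0.6188, -0.0819, 0.3509]
eef_rot: [-179.9, 0.1, -158.9]
ft_force: [0.8, 0.2, -1.5]
grip_width: 0.0369
grip_force: 29.8
```

drive_tool(increments=[[[1, 0, 0, 0, 0], [1, 0, 0, 0, 0], [1, 0, 0, 0, 0], [1, 0, 0, 0, 0], [1, 0, 0, 0, 0]]])

```text
t: 8.8
eef_pos: [0.6186, -0.0819, 0.3479]
eef_rot: [179.9, -0.1, -158.9]
ft_force: [-1.6, 0.8, -1.6]
grip_width: 0.037
grip_force: 29.8
```

```bash
python3 snap.py scene s6 180 340 130 260 4
```

```text
8.8 [ 0.6186 -0.0819  0.3479] [-1.6  0.8 -1.6]
```

View pics/s6.png

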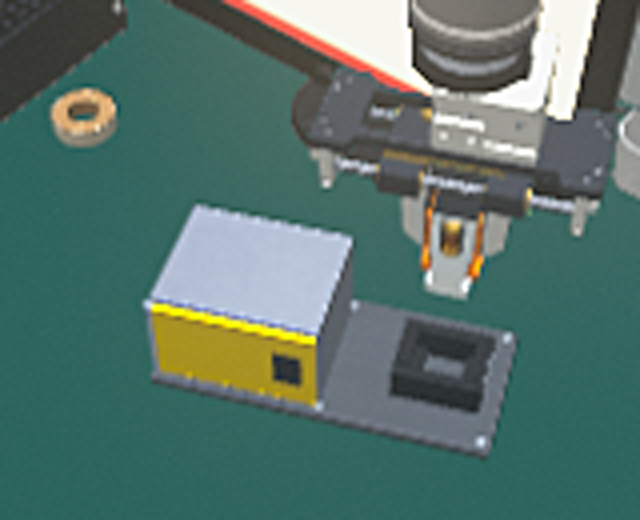

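The carrier hangs upright in the fingers at (450,250), the socket at (440,360) is empty, and the door is still shut. The lift was about 12 cm, which puts the foot about 9 cm above the socket.

```bash
python3 -c "
from station import arm
print(arm.close_job())"
```

```text
the job is handed in; nothing more can be done
None
```

The door is shut on its catch, and the fuse carrier is out of its socket, held upright with tabs pinched and its foot about 9 cm above the socket; I handed the job in at about 9 s, but no verdict came back.

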